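# Probe check over the shielded source

## Robot

A 6-joint arm with a two-finger parallel gripper is mounted at the origin on a cart in front of the work surface, level with it; the furniture and walls round the work are solid. World frame = base frame: x ahead of the robot, y to its left, z up, the work surface at z = 0. Lengths are in m, angles in rad, forces in N, time in s.
With the tool pointing down it reaches from about 0.225 to 0.725 m from the base axis. Payload 3.1 kg.
Tool frame: the origin (TCP) lies between the finger pads; the fingertips stand 22 mm ahead of it and the grasp point (between the pads) lies 3 mm ahead of it (robot.nose_length is the distance from the TCP to the fingertips, in m); z points along the fingers, y is the line along which they close (so a half turn about z gives the same grasp; the last joint's range is limited). The gripper opens to 85 mm and grips with 20 to 120 N. Pads are 22 mm wide; open, the fingers measure 114 mm over their backs; the gripper's body (76 mm by 85 mm) begins 54 mm behind the grasp point. The pads swing forward as they close: fully open they stand 13 mm farther back than shut.
Start: joints at [-1.276, 0.048, 0.099, 1.622, 0, 1.443], TCP at [0.215, -0.479, 0.253] pointing down, gripper open.
Joint ranges: [-2.91, 2.91], [-0.99, 1.94], [-1.21, 1.42], [-2.12, 2.29], [-1.49, 1.47], [-3.14, 3.14]. Speed limits (rad/s): [2.79, 2.79, 3.14, 3.14, 3.14, 3.14].

## Interface

Orientations are given as a unit quaternion [x, y, z, w].
In Python, from cell import telemetry, eyes, robot gives the robot as it stands.
- The arm moves only by the tool jog_arm, never from a script. Its argument "moves" is a list of rows, each an object with "translation": the shift along the tool's x, y, z in m, a list of three; "twist": the turn, a rotation vector about the tool's x, y, z in degrees, a list of three; "claw": the gripper command: -1 is shut, 1 is fully open, values between are in proportion. In form: [{"translation": [x, y, z], "twist": [ax, ay, az], "claw": claw}, ...]. A call has 1 to 10 rows; each row shifts and turns the commanded pose from where the row before left it, along the tool's axes as they then stand; what a row does not reach is not made up. A row lasts 1/8 s, in which the tool goes at most 62.5 mm and 10.7 degrees, less where a joint would pass 70% of its speed; a pose out of reach is approached as far as the arm can. A call is refused whole if a number of a shift passes 0.0625 or a number of a turn 10.7, either way. A call with a gripper value outside its range is refused whole. The fingers move at their own pace and stop on an object; "newtons" is the grip in N (left out, the last holds). Time passes only in rows, so rows that do not move let the fingers close. It gives the time, the measured TCP pose, the force, the opening and the grip force at its end, in the units of the state.
- telemetry.observe(): the state, without advancing time (a new reading comes with each control period).
- eyes.capture(name): name is "scene" or "top"; returns a dict with "pixels" (420x560x3 uint8, red, green, blue), "vfov" (degrees; the focal length in pixels is half the picture's height over the tangent of half this angle, whatever the lens; pixels are square), "cx", "cy" (the principal point, pixels), "camera_from_world" (4x4, takes a point from world to camera coordinates). Camera axes: x right, y up, looking along -z (the intrinsics and any distortion apply to the point x, -y, -z); pixel columns grow to the right and rows downward; lengths in m; the calibration is good to about 2 mm. A picture is of the moment at which its call begins. There is no depth.
- robot.finish_job(): hands the job in; it is judged then, once.
The state is a dict: "t": time; "q": joint angles; "joint_velocities": joint speeds; "effort": joint torques, N m; "tool_pos": TCP position; "orientation": TCP orientation; "ft_force": force on the tool from outside, world axes, zero at the start; "moment": the same for the moment, N m; "grip_width": finger opening in m; "finger_force": force on a finger pad.
Only numpy, scipy, OpenCV 4.12 (cv2) and the standard library are available. Lean on these libraries where they do the work, as an engineer would, in place of code of your own. Each camera call takes 0.05 s, during which the arm holds its last target. There are 200 camera calls.

## Task

Do the function check of the cordless radiation probe: first lift the lid off the lead source pot standing behind the brick shield and seat it fully in its round lid rest. Then take the probe out of its dock, carry it over the bricks and finish while still holding it still and upright, window down, centred about 10 mm above the rim of the open pot. The probe's window is fragile: the probe must not touch the pot or the bricks at any time; leave the pot, the shield, the dock, the lid rest, the tube rack, the flask and the stopwatch where they stand.

Things in the scene. Friction and masses are not known exactly. Their poses are not given: they have to be found in the camera images.
- source_pot: Dull dark-grey lead pot, 64 mm diameter, 70 mm high, 2.4 kg, loose on the worktop in the bay of the shield. Upright bore 34 mm in diameter, 42 mm deep from the rim; a small metal source disc (4 mm thick) is fixed on the bore's floor. Origin: centre of its underside; z up along its axis.
- pot_mouth (a point): Centre of the pot's rim, 70 mm above the worktop, on the bore's axis.
- pot_lid: Pot's loose lid, 0.3 kg: dark-grey flange 60 mm dia, 10 mm thick; spigot below 30 mm dia, 8 mm long, sitting in the bore (34 mm) of pot or lid rest; above the flange a steel stem 15 mm dia, 8 mm long, then a black knob 24 mm dia, 18 mm high, top 36 mm above origin. Lifts straight off. Origin: on the axis in the flange's underside, at start flush on the pot's rim; z up.
- lid_rest: Lid rest: squat bare-metal ring, 76 mm diameter at the foot, 66 mm at the top, 25 mm high, 0.9 kg, loose. Its hole, open upward, is 34 mm in diameter and 17 mm deep. The lid is home when its spigot is in the hole and the flange lies flush on the top face. Origin: centre of the underside.
- rest_mouth (a point): Centre of the lid rest's top face, 25 mm above the worktop, on the axis of the hole.
- probe: Cordless radiation probe, about 0.26 kg, upright in the dock, window down. Bright metal nose 28 mm dia, 45 mm long; above it a grey cylindrical body 40 mm dia, 75 mm long, black grip ribs 66 to 98 mm above the window; length 120 mm. Docked, the body's shoulder rests on the dock's rim, window 15 mm above the worktop. Origin: centre of the window face (lower end); z up along the axis.
- window (a point): Centre of the probe's window, the flat lower end of its nose (same point as the probe's origin).
- probe_dock: Black weighted charging stand: foot 86 mm dia, socket tube 55 mm outer dia, 60 mm high, 1.5 kg, loose. Bore 34 mm in diameter; the probe's nose reaches 45 mm into it and draws straight up. Origin: centre of the underside.
- shield: L-shaped wall of grey lead bricks, two courses, 99 mm high, 50 mm thick, 14 kg. Origin: on the worktop in the middle of the bay. In its frame one leg stands toward the robot (x -125 to -75 mm, y -125 to 125 mm), the other on the left (y 75 to 125 mm, x -125 to 75 mm); the other two sides are open. The pot stands within 12 mm of the origin.
- tube_rack: Bystander: wooden test-tube rack, 60 x 222 x 135 mm, behind the work. Origin: centre of the underside.
- flask: Bystander: conical flask, 68 mm diameter, 108 mm high, behind the work. Origin: centre of the underside.
- stopwatch: Bystander: flat white stopwatch, 62 x 66 x 22 mm, lying near the front edge. Origin: centre of the underside.

How it is judged:
By the outcome, as a careful person would: the job done as asked, in the order asked, and still so for the second after the job is handed in, while the arm keeps its last pose, push and grip.
It also fails if it takes over 58 s, if anything falls off the work surface, if the arm or the gripper's body presses on something with over 40 N, if the wrist force passes 120 N, or if a joint passes its speed limit or range.

## Working session

There is one attempt and no reset: what is moved stays moved. The work goes in short steps, Python scripts to look and compute and a tool call to move; the robot and the scene stay as the last step left them, time stands still between calls to the robot, and variables do not carry over. Pictures are saved under pics/ and viewed, at most 10 in all, crops included, and the job is handed in when it is done.

Besides the shell and the picture viewer there is one more tool, called after "Call:" as name(argument=value, ...), one argument or row to a line, values as JSON. jog_arm: Moves the arm, as the interface text tells. Its arguments: {"type":"object","properties":{"moves":{"type":"array"},"newtons":{"type":"number"}},"required":["moves"]}

```bash
ls; mkdir -p pics
cat > h.py <<'E'
import numpy as np, cv2
from cell import telemetry, eyes, robot
def cap(n,f=None):
    c=eyes.capture(n)
    if f: cv2.imwrite('pics/'+f,c['pixels'][:,:,::-1])
    return c
def foc(c): return 210/np.tan(np.radians(c['vfov'])/2)
def ray(c,u,v):
    M=np.array(c['camera_from_world']);R=M[:3,:3];o=-R.T@M[:3,3]
    f=foc(c);d=R.T@np.array([(u-c['cx'])/f,-(v-c['cy'])/f,-1]);return o,d
def onz(c,u,v,z):
    o,d=ray(c,u,v);return o+d*(z-o[2])/d[2]
def proj(c,p):
    M=np.array(c['camera_from_world']);q=M[:3,:3]@np.array(p)+M[:3,3];f=foc(c)
    return c['cx']-f*q[0]/q[2],c['cy']+f*q[1]/q[2]
E
python3 - <<'E'
from h import *
for n in('scene','top'):
    c=cap(n,n+'1.png');print(n,{k:v for k,v in c.items() if k!='pixels'},ray(c,280,210)[0])
print(telemetry.observe())
E
```

```text
pics
scene {'vfov': 45.27893100128986, 'cx': 277.81051401132197, 'cy': 216.79956470462483, 'camera_from_world': array([[-0.87162054, -0.48985959,  0.01775434,  0.42668859],
       [ 0.36614643, -0.62655818,  0.68801282, -0.30637211],
       [-0.32590555,  0.60618679,  0.72548132, -0.92597895],
       [ 0.        ,  0.        ,  0.        ,  1.        ]])} [0.18230591 0.57837376 0.8749928 ]
top {'vfov': 52.610893651215946, 'cx': 280.2608384649107, 'cy': 207.02563947206866, 'camera_from_world': array([[ 7.39818675e-03, -9.99969498e-01,  2.50403266e-03,
        -6.07380018e-02],
       [ 9.79014988e-01,  7.75309521e-03,  2.03640720e-01,
        -5.23828566e-01],
       [-2.03653923e-01,  9.44913427e-04,  9.79042485e-01,
        -8.35772722e-01],
       [ 0.00000000e+00,  0.00000000e+00,  0.00000000e+00,
         1.00000000e+00]])} [ 0.34307698 -0.05588512  0.92508192]
{'t': 0.1, 'q': array([-1.27581094e+00,  4.86676703e-02,  9.77276380e-02,  1.62199246e+00,
       -1.44426203e-05,  1.44299198e+00]), 'joint_velocities': array([-6.07112995e-05, -1.85842752e-03,  3.76134197e-03,  3.78264450e-04,
       -5.99942596e-04,  1.45615824e-03]), 'effort': array([ 1.63579552e-03, -3.39852798e+01,  3.20935786e+01,  1.58767810e-02,
       -1.93881892e-04,  6.39472155e-07]), 'tool_pos': array([ 0.21524331, -0.47828704,  0.25222538]), 'orientation': array([ 9.77738631e-01,  2.09823803e-01, -9.63736331e-05, -1.06374908e-03]), 'ft_force': array([ 0.56015938,  0.76758034, -0.18928769]), 'moment': array([ 0.02871721, -0.04998948,  0.04957303]), 'finger_force': 0.0, 'grip_width': 0.08518650914147238}
```

View pics/scene1.png

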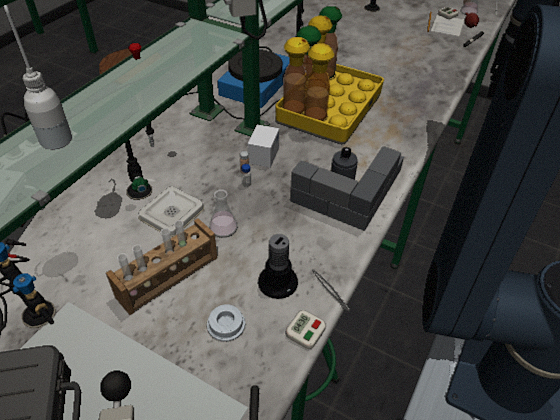

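View pics/top1.png

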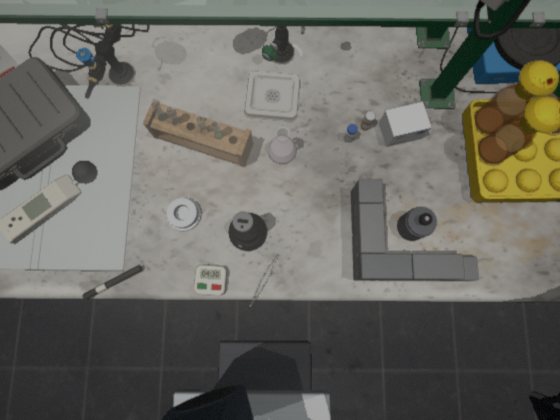

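The top view shows the lid rest at about (183,213), the docked probe at (245,228), the shield bay with pot at (418,223) and its knob at (426,217). The stopwatch is at (210,280). In the scene view the rest is at (226,322), the probe at (279,265) and the pot knob at (345,155). I'll enlarge these.

Run:
```python
from h import *
T=cv2.imread('pics/top1.png');S=cv2.imread('pics/scene1.png')
def cr(I,u,v):
    k=cv2.resize(I[v-33:v+33,u-33:u+33],(264,264),interpolation=cv2.INTER_CUBIC)
    return cv2.convertScaleAbs(k,alpha=1.6,beta=15)
a=np.hstack([cr(T,418,223),cr(T,183,213),cr(T,245,228)])
b=np.hstack([cr(S,345,170),cr(S,226,322),cr(S,279,265)])
cv2.imwrite('pics/crop1.png',np.vstack([a,b]))
c=eyes.capture('top');s=eyes.capture('scene')
np.save('cams.npy',[c,s],allow_pickle=True)
print(onz(c,426,217,.106),onz(s,345,150,.106),'rest',onz(c,183,212,.025),onz(s,228,317,.025),'probe',onz(c,241,220,.135),onz(s,279,240,.135))
```

```text
[ 0.49573723 -0.342693    0.106     ] [ 0.49651993 -0.34012664  0.106     ] rest [0.51768174 0.15301586 0.025     ] [0.51601367 0.15242915 0.025     ] probe [0.48182837 0.01726081 0.135     ] [0.48232892 0.01300123 0.135     ]
```

View pics/crop1.png

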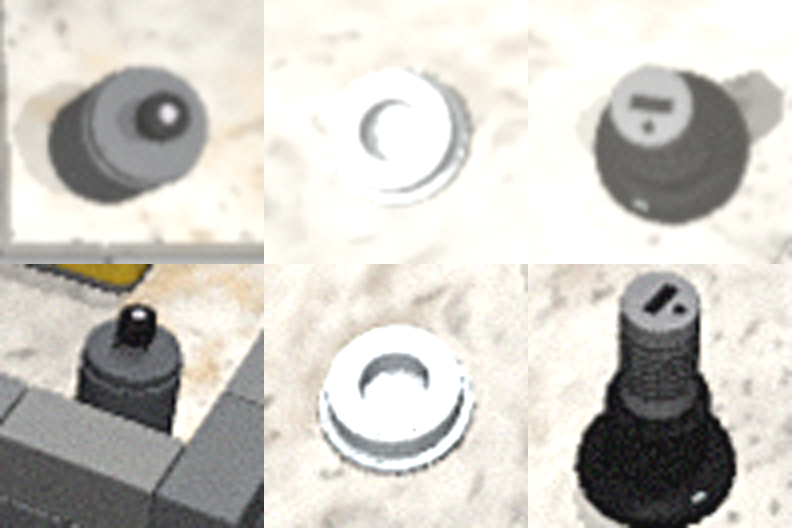

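Crops: the lid's flange centre is at about top (422.5,221.5) and its knob top at (426,218). The probe's top disc is at top (242.9,221.4) and scene (279,241.6). The rest is saturated, so I'll redo it at lower gain.

Run:
```python
from h import *
c,s=np.load('cams.npy',allow_pickle=True)
T=c['pixels'][:,:,::-1];S=s['pixels'][:,:,::-1]
def cr(I,u,v,lo,hi,r=22):
    k=cv2.resize(I[v-r:v+r,u-r:u+r],(396,396),interpolation=cv2.INTER_CUBIC).astype(float)
    return np.clip((k-lo)*255/(hi-lo),0,255).astype(np.uint8)
a=np.hstack([cr(T,183,213,110,255),cr(S,226,322,100,255)])
cv2.imwrite('pics/crop2.png',a)
def m(n,pt,ps,z):
    a=onz(c,*pt,z);b=onz(s,*ps,z);print(n,a.round(4),b.round(4))
m('knobtop',(426.0,217.9),(345.3,149.8),.106)
m('flange',(422.5,221.5),(344.6,159.2),.080)
m('probe',(242.6,221.1),(278.8,241.4),.135)
m('rest',(183,212),(225.3,318),.025)
# footprint checks: shield corner inner
print('dock foot',onz(c,247.6,232,.004))
for p in [(384,253),(358,281),(477,281),(477,255),(358,180),(384,180)]: print(p,onz(c,*p,.099).round(3))
```

```text
knobtop [ 0.4939 -0.3426  0.106 ] [ 0.4962 -0.3412  0.106 ]
flange [ 0.4913 -0.3441  0.08  ] [ 0.4934 -0.338   0.08  ]
probe [0.4797 0.0142 0.135 ] [0.4809 0.0163 0.135 ]
rest [0.5177 0.153  0.025 ] [0.5193 0.1569 0.025 ]
dock foot [0.47830936 0.01425669 0.004     ]
(384, 253) [ 0.425 -0.259  0.099]
(358, 281) [ 0.371 -0.207  0.099]
(477, 281) [ 0.373 -0.435  0.099]
(477, 255) [ 0.423 -0.44   0.099]
(358, 180) [ 0.572 -0.213  0.099]
(384, 180) [ 0.572 -0.265  0.099]
```

View pics/crop2.png

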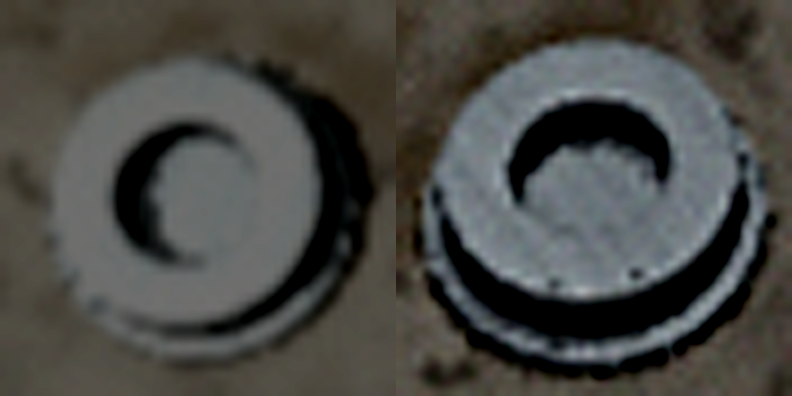

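Call:
jog_arm(
  moves=[
    {"translation": [0,0,0],"twist": [0,0,-9.4],"claw": 0.2},
    {"translation": [0,0,0],"twist": [0,0,-9.4],"claw": 0.2},
    {"translation": [0,0,0],"twist": [0,0,-9.4],"claw": 0.2},
    {"translation": [0,0,0],"twist": [0,0,-9.4],"claw": 0.2},
    {"translation": [0,0,0],"twist": [0,0,-9.4],"claw": 0.2},
    {"translation": [0,0,0],"twist": [0,0,-9.4],"claw": 0.2},
    {"translation": [0,0,0],"twist": [0,0,-9.4],"claw": 0.2},
    {"translation": [0,0,0],"twist": [0,0,0],"claw": 0.2},
  ],
)

```text
t: 1.2
tool_pos: [0.2154, -0.4786, 0.253]
orientation: [0.708, 0.707, 0.0, -0.0]
ft_force: [-0.1, 0.4, 0.2]
grip_width: 0.0511
finger_force: 0.0
```

Call:
jog_arm(
  moves=[
    {"translation": [0.0226,0.0466,0],"twist": [0,0,0],"claw": 0.2},
    {"translation": [0.0226,0.0466,0],"twist": [0,0,0],"claw": 0.2},
    {"translation": [0.0226,0.0466,0],"twist": [0,0,0],"claw": 0.2},
    {"translation": [0.0226,0.0466,0],"twist": [0,0,0],"claw": 0.2},
    {"translation": [0.0226,0.0466,0],"twist": [0,0,0],"claw": 0.2},
    {"translation": [0.0226,0.0466,0],"twist": [0,0,0],"claw": 0.2},
    {"translation": [0,0,0],"twist": [0,0,0],"claw": 0.2},
    {"translation": [0,0,0],"twist": [0,0,0],"claw": 0.2},
  ],
)

```text
t: 2.2
tool_pos: [0.4947, -0.343, 0.253]
orientation: [0.707, 0.707, -0.0, -0.0]
ft_force: [-0.4, -0.0, 0.3]
grip_width: 0.0512
finger_force: 0.0
```

Call:
jog_arm(
  moves=[
    {"translation": [0,0,0.037],"twist": [0,0,0],"claw": 0.2},
    {"translation": [0,0,0.037],"twist": [0,0,0],"claw": 0.2},
    {"translation": [0,0,0.037],"twist": [0,0,0],"claw": 0.2},
    {"translation": [0,0,0.022],"twist": [0,0,0],"claw": 0.2},
    {"translation": [0,0,0.014],"twist": [0,0,0],"claw": 0.2},
    {"translation": [0,0,0],"twist": [0,0,0],"claw": 0.2},
  ],
)

```text
t: 2.95
tool_pos: [0.4936, -0.3432, 0.1054]
orientation: [0.708, 0.707, -0.0, -0.001]
ft_force: [-0.5, -0.2, -0.3]
grip_width: 0.0512
finger_force: 0.0
```

Run:
```python
from h import *
T=cap('top')['pixels'][:,:,::-1];S=cap('scene')['pixels'][:,:,::-1]
def cr(I,u,v,r=44):
    k=cv2.resize(I[v-r:v+r,u-r:u+r],(396,396),interpolation=cv2.INTER_CUBIC)
    return cv2.convertScaleAbs(k,alpha=1.8,beta=15)
cv2.imwrite('pics/crop3.png',np.hstack([cr(T,422,210),cr(S,345,155)]))
```

```text
(no output)
```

View pics/crop3.png

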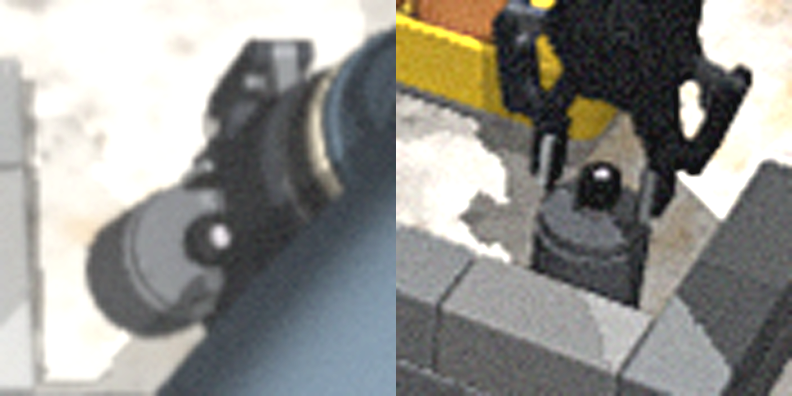

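The knob sits between the fingers at about crop (600,185), with both pads clear of the flange. I'll close and lift.

Call:
jog_arm(
  moves=[
    {"translation": [0,0,0],"twist": [0,0,0],"claw": -0.2},
    {"translation": [0,0,0],"twist": [0,0,0],"claw": -0.4},
    {"translation": [0,0,0],"twist": [0,0,0],"claw": -0.6},
    {"translation": [0,0,0],"twist": [0,0,0],"claw": -0.8},
    {"translation": [0,0,0],"twist": [0,0,0],"claw": -1},
    {"translation": [0,0,0],"twist": [0,0,0],"claw": -1},
  ],
  newtons=40,
)

```text
t: 3.8
tool_pos: [0.4953, -0.3436, 0.1077]
orientation: [0.707, 0.707, -0.0, 0.001]
ft_force: [-1.7, 0.7, 5.1]
grip_width: 0.0226
finger_force: 39.8
```

Call:
jog_arm(
  moves=[
    {"translation": [0,0,-0.008],"twist": [0,0,0],"claw": -1},
    {"translation": [0,0,-0.012],"twist": [0,0,0],"claw": -1},
    {"translation": [0,0,-0.03],"twist": [0,0,0],"claw": -1},
    {"translation": [0,0,-0.05],"twist": [0,0,0],"claw": -1},
    {"translation": [0,0,-0.05],"twist": [0,0,0],"claw": -1},
    {"translation": [0,0,0],"twist": [0,0,0],"claw": -1},
  ],
)

```text
t: 4.55
tool_pos: [0.4969, -0.3446, 0.2627]
orientation: [0.707, 0.707, 0.001, 0.006]
ft_force: [0.4, 0.0, -3.0]
grip_width: 0.0227
finger_force: 39.7
```

Call:
jog_arm(
  moves=[
    {"translation": [0.03,0.002,0],"twist": [0,0,0],"claw": -1},
    {"translation": [0.055,0.002,0],"twist": [0,0,0],"claw": -1},
    {"translation": [0.055,0.002,0],"twist": [0,0,0],"claw": -1},
    {"translation": [0.055,0.002,0],"twist": [0,0,0],"claw": -1},
    {"translation": [0.055,0.002,0],"twist": [0,0,0],"claw": -1},
    {"translation": [0.055,0.002,0],"twist": [0,0,0],"claw": -1},
    {"translation": [0.055,0.003,0],"twist": [0,0,0],"claw": -1},
    {"translation": [0.055,0.003,0],"twist": [0,0,0],"claw": -1},
    {"translation": [0.055,0.003,0],"twist": [0,0,0],"claw": -1},
    {"translation": [0.03,0.002,0],"twist": [0,0,0],"claw": -1},
  ],
)

```text
t: 5.8
tool_pos: [0.5165, 0.1597, 0.2541]
orientation: [0.706, 0.708, -0.001, -0.001]
ft_force: [-0.6, -0.9, -3.5]
grip_width: 0.0223
finger_force: 39.6
```

Call:
jog_arm(
  moves=[
    {"translation": [0,0,0.04],"twist": [0,0,0],"claw": -1},
    {"translation": [0,0,0.04],"twist": [0,0,0],"claw": -1},
    {"translation": [0,0,0.04],"twist": [0,0,0],"claw": -1},
    {"translation": [0,0,0.02],"twist": [0,0,0],"claw": -1},
    {"translation": [0,0,0],"twist": [0,0,0],"claw": -1},
    {"translation": [0,0,0],"twist": [0,0,0],"claw": -1},
  ],
)

```text
t: 6.55
tool_pos: [0.5177, 0.157, 0.1165]
orientation: [0.707, 0.707, 0.0, -0.0]
ft_force: [0.9, 0.2, -2.1]
grip_width: 0.0223
finger_force: 39.7
```

Run:
```python
from h import *
T=cap('top','top4.png')['pixels'][:,:,::-1];S=cap('scene','scene4.png')['pixels'][:,:,::-1]
def cr(I,u,v,r=33):
    k=cv2.resize(I[v-r:v+r,u-r:u+r],(396,396),interpolation=cv2.INTER_CUBIC)
    return cv2.convertScaleAbs(k,alpha=1.6,beta=15)
cv2.imwrite('pics/crop4.png',np.hstack([cr(T,178,208),cr(S,226,305)]))
o=telemetry.observe();print(o['tool_pos'],o['orientation'])
```

```text
[0.51873215 0.15714201 0.11780024] [0.70696172 0.70725051 0.00112541 0.00075562]
```

View pics/crop4.png

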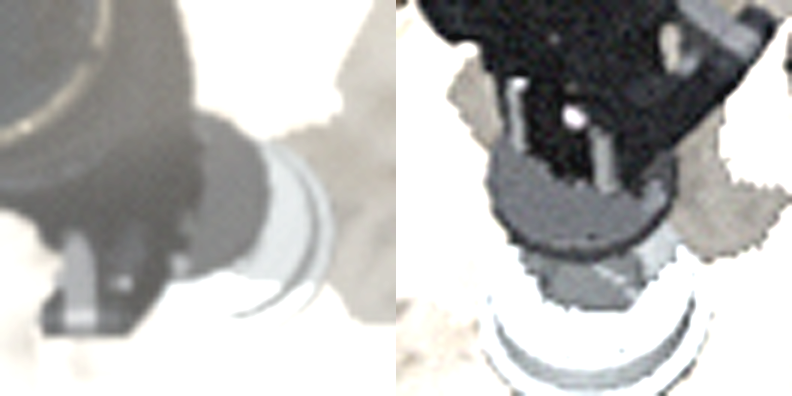

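Run:
```python
from h import *
c,s=np.load('cams.npy',allow_pickle=True)
print('lid',onz(c,174.8,206.1,.088),onz(s,223.6,298.9,.09))
print('rest',onz(c,181.1,211.9,.025),onz(s,225,318.3,.025))
# gradient-based circle fits: lid right edge in top
for r in(T:=cv2.imread('pics/top4.png').astype(int))[200:213:3,170:200].sum(2)//3: print(r)
```

```text
lid [0.51742311 0.15553844 0.088     ] [0.51894409 0.15643001 0.09      ]
rest [0.51786919 0.15712495 0.025     ] [0.51945763 0.15780713 0.025     ]
[ 64  62  63  61  62  61  61  63  68  75  79  79  80  80  79  79  78  81
 104 127 127 123 125 126 119 116 113 111 110 109]
[ 60  59  58  58  59  58  58  58  65  78  78  78  78  77  78  78  78  77
  78 100 134 138 135 129 122 126 124 114 111 110]
[ 57  55  57  55  57  56  55  54  59  72  76  75  77  77  77  75  77  77
  76  85 117 135 137 137 135 122 113 131 126 110]
[ 55  54  55  55  55  57  57  58  69  76  76  74  76  78  76  75  79  75
  75  90 126 136 138 138 137 131 113 107 132 127]
[ 53  52  51  53  59  70  76  74  74  75  76  76  78  77  79  77  77  76
  85 117 135 137 136 137 136 134 123  99 117 129]
```

Call:
jog_arm(
  moves=[
    {"translation": [0.0014,0.0005,0.015],"twist": [0,0,0],"claw": -1},
    {"translation": [0,0,0.015],"twist": [0,0,0],"claw": -1},
    {"translation": [0,0,0.01],"twist": [0,0,0],"claw": -1},
    {"translation": [0,0,0.004],"twist": [0,0,0],"claw": -1},
    {"translation": [0,0,0.002],"twist": [0,0,0],"claw": -1},
    {"translation": [0,0,0.002],"twist": [0,0,0],"claw": -1},
    {"translation": [0,0,0],"twist": [0,0,0],"claw": -1},
  ],
)

```text
t: 7.52
tool_pos: [0.5178, 0.1582, 0.07]
orientation: [0.707, 0.707, -0.0, -0.0]
ft_force: [-4.6, -2.2, 5.3]
grip_width: 0.0223
finger_force: 40.6
```

Call:
jog_arm(
  moves=[
    {"translation": [0,0,0.001],"twist": [0,0,0],"claw": -1},
    {"translation": [0,0,0.001],"twist": [0,0,0],"claw": -1},
    {"translation": [0,0,0.001],"twist": [0,0,0],"claw": -1},
    {"translation": [0,0,0],"twist": [0,0,0],"claw": -1},
  ],
)

```text
t: 8.02
tool_pos: [0.5185, 0.1583, 0.0649]
orientation: [0.707, 0.707, 0.0, 0.0]
ft_force: [0.6, -0.4, -3.5]
grip_width: 0.0225
finger_force: 39.8
```

Call:
jog_arm(
  moves=[
    {"translation": [0,0,0.001],"twist": [0,0,0],"claw": -1},
    {"translation": [0,0,0.001],"twist": [0,0,0],"claw": -1},
    {"translation": [0,0,0.001],"twist": [0,0,0],"claw": -1},
    {"translation": [0,0,0],"twist": [0,0,0],"claw": -1},
    {"translation": [0,0,0],"twist": [0,0,0],"claw": -1},
  ],
)

```text
t: 8.65
tool_pos: [0.5185, 0.1583, 0.0627]
orientation: [0.707, 0.707, 0.0, 0.0]
ft_force: [-0.1, -2.3, -0.7]
grip_width: 0.0224
finger_force: 40.1
```

Call:
jog_arm(
  moves=[
    {"translation": [0,0,0.0005],"twist": [0,0,0],"claw": -1},
    {"translation": [0,0,0],"twist": [0,0,0],"claw": -0.3},
    {"translation": [0,0,0],"twist": [0,0,0],"claw": 0},
    {"translation": [0,0,0],"twist": [0,0,0],"claw": 0.2},
    {"translation": [0,0,0],"twist": [0,0,0],"claw": 0.2},
    {"translation": [0,0,-0.02],"twist": [0,0,0],"claw": 0.2},
    {"translation": [0,0,-0.05],"twist": [0,0,0],"claw": 0.2},
    {"translation": [0,0,-0.06],"twist": [0,0,0],"claw": 0.4},
    {"translation": [0,0,-0.06],"twist": [0,0,0],"claw": 0.4},
  ],
)

```text
t: 9.78
tool_pos: [0.5179, 0.1584, 0.2534]
orientation: [0.707, 0.707, -0.0, -0.0]
ft_force: [1.0, -0.0, -0.3]
grip_width: 0.0596
finger_force: 0.0
```

Call:
jog_arm(
  moves=[
    {"translation": [-0.048,-0.013,0],"twist": [0,0,0],"claw": 0.6},
    {"translation": [-0.048,-0.013,0],"twist": [0,0,0],"claw": 0.6},
    {"translation": [-0.047,-0.012,0],"twist": [0,0,0],"claw": 0.6},
    {"translation": [0,0,0],"twist": [0,0,0],"claw": 0.6},
    {"translation": [0,0,0],"twist": [0,0,0],"claw": 0.6},
  ],
)

```text
t: 10.4
tool_pos: [0.4804, 0.0156, 0.2519]
orientation: [0.707, 0.707, 0.0, -0.0]
ft_force: [-0.6, -0.2, -0.6]
grip_width: 0.0686
finger_force: 0.0
```

Run:
```python
from h import *
c=cap('top','top5.png');s=cap('scene','scene5.png')
T=c['pixels'][:,:,::-1];S=s['pixels'][:,:,::-1]
def cr(I,u,v,r=33):
    k=cv2.resize(I[v-r:v+r,u-r:u+r],(396,396),interpolation=cv2.INTER_CUBIC)
    return cv2.convertScaleAbs(k,alpha=1.4,beta=15)
cv2.imwrite('pics/crop5.png',np.hstack([cr(T,183,213),cr(S,226,312)]))
```

```text
(no output)
```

View pics/crop5.png

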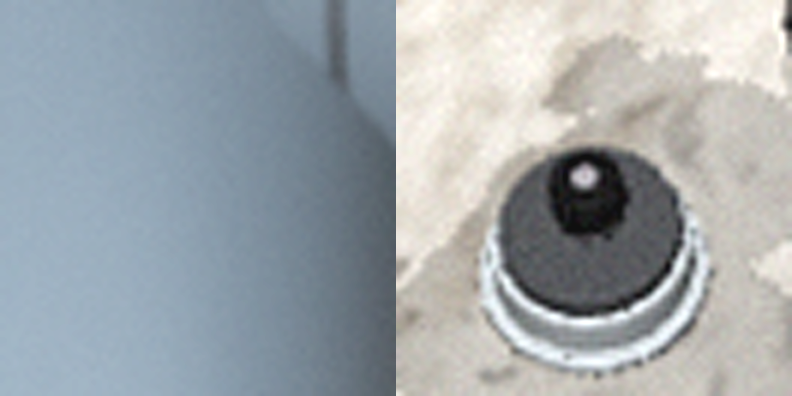

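The lid sits flush on the rest at scene crop (590,230). Next is the probe.

Call:
jog_arm(
  moves=[
    {"translation": [0,0,0.03],"twist": [0,0,0],"claw": 0.6},
    {"translation": [0,0,0.03],"twist": [0,0,0],"claw": 0.6},
    {"translation": [0,0,0.03],"twist": [0,0,0],"claw": 0.6},
    {"translation": [0,0,0.03],"twist": [0,0,0],"claw": 0.6},
    {"translation": [0,0,0.02],"twist": [0,0,0],"claw": 0.6},
    {"translation": [0,0,0.012],"twist": [0,0,0],"claw": 0.6},
    {"translation": [0,0,0],"twist": [0,0,0],"claw": 0.4},
    {"translation": [0,0,0],"twist": [0,0,0],"claw": 0.2},
    {"translation": [0,0,0],"twist": [0,0,0],"claw": 0.0},
  ],
)

```text
t: 11.62
tool_pos: [0.4812, 0.0153, 0.1011]
orientation: [0.707, 0.707, 0.001, 0.001]
ft_force: [0.2, 0.2, 0.2]
grip_width: 0.0427
finger_force: 0.0
```

Call:
jog_arm(
  moves=[
    {"translation": [0,0,0],"twist": [0,0,0],"claw": -0.1},
    {"translation": [0,0,0],"twist": [0,0,0],"claw": -0.3},
    {"translation": [0,0,0],"twist": [0,0,0],"claw": -1},
    {"translation": [0,0,0],"twist": [0,0,0],"claw": -1},
  ],
  newtons=40,
)

```text
t: 12.12
tool_pos: [0.4813, 0.0153, 0.1011]
orientation: [0.707, 0.707, 0.001, 0.001]
ft_force: [-0.4, 0.5, 5.8]
grip_width: 0.039
finger_force: 39.7
```

Call:
jog_arm(
  moves=[
    {"translation": [0,0,-0.005],"twist": [0,0,0],"claw": -1},
    {"translation": [0,0,-0.015],"twist": [0,0,0],"claw": -1},
    {"translation": [0,0,-0.02],"twist": [0,0,0],"claw": -1},
    {"translation": [0,0,-0.03],"twist": [0,0,0],"claw": -1},
    {"translation": [0,0,-0.04],"twist": [0,0,0],"claw": -1},
    {"translation": [0,0,-0.04],"twist": [0,0,0],"claw": -1},
    {"translation": [0,0,0],"twist": [0,0,0],"claw": -1},
  ],
)

```text
t: 13.0
tool_pos: [0.4819, 0.0151, 0.2542]
orientation: [0.707, 0.707, 0.002, 0.003]
ft_force: [-0.0, 0.4, -1.4]
grip_width: 0.0395
finger_force: 41.8
```

Call:
jog_arm(
  moves=[
    {"translation": [-0.02,0.001,0],"twist": [0,0,0],"claw": -1},
    {"translation": [-0.04,0.002,0],"twist": [0,0,0],"claw": -1},
    {"translation": [-0.046,0.002,0],"twist": [0,0,0],"claw": -1},
    {"translation": [-0.046,0.002,0],"twist": [0,0,0],"claw": -1},
    {"translation": [-0.046,0.002,0],"twist": [0,0,0],"claw": -1},
    {"translation": [-0.046,0.002,0],"twist": [0,0,0],"claw": -1},
    {"translation": [-0.046,0.002,0],"twist": [0,0,0],"claw": -1},
    {"translation": [-0.038,0.001,0],"twist": [0,0,0],"claw": -1},
    {"translation": [-0.03,0.001,0],"twist": [0,0,0],"claw": -1},
    {"translation": [0,0,0],"twist": [0,0,0],"claw": -1},
  ],
)

```text
t: 14.25
tool_pos: [0.4942, -0.3442, 0.247]
orientation: [0.708, 0.706, -0.0, -0.002]
ft_force: [-0.1, 1.0, -3.3]
grip_width: 0.039
finger_force: 41.8
```

Call:
jog_arm(
  moves=[
    {"translation": [0,0,0.02],"twist": [0,0,0],"claw": -1},
    {"translation": [0,0,0.02],"twist": [0,0,0],"claw": -1},
    {"translation": [0,0,0.015],"twist": [0,0,0],"claw": -1},
    {"translation": [0,0,0],"twist": [0,0,0],"claw": -1},
    {"translation": [0,0,0],"twist": [0,0,0],"claw": -1},
  ],
)

```text
t: 14.88
tool_pos: [0.4956, -0.3424, 0.1954]
orientation: [0.707, 0.707, 0.0, 0.0]
ft_force: [1.0, 0.2, -1.9]
grip_width: 0.0389
finger_force: 41.7
```

Run:
```python
from h import *
c=cap('top','top6.png');s=cap('scene','scene6.png')
o=telemetry.observe();print(o['tool_pos'],o['orientation'],o['ft_force'])
T=c['pixels'][:,:,::-1];S=s['pixels'][:,:,::-1]
def cr(I,u,v,r=44):
    k=cv2.resize(I[v-r:v+r,u-r:u+r],(396,396),interpolation=cv2.INTER_CUBIC)
    return cv2.convertScaleAbs(k,alpha=2,beta=15)
cv2.imwrite('pics/crop6.png',np.hstack([cr(T,420,223),cr(S,345,155)]))
```

```text
[ 0.4959292  -0.34288356  0.19607937] [7.06888165e-01 7.07324593e-01 9.14372928e-05 1.01685713e-03] [ 0.08577283  0.25804795 -1.90114042]
```

View pics/crop6.png

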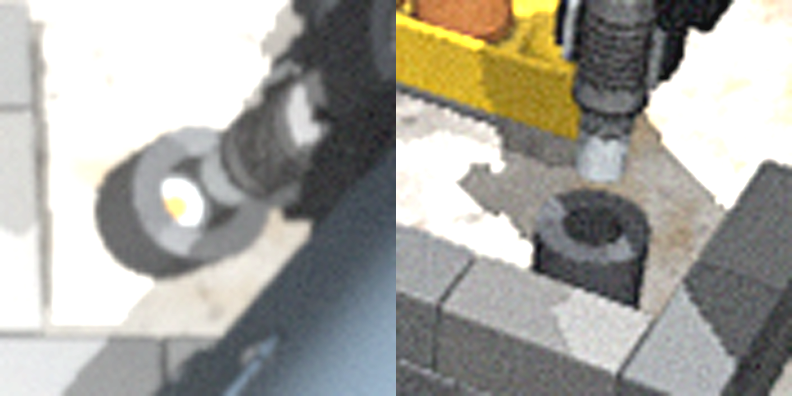

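Run:
```python
from h import *
c,s=np.load('cams.npy',allow_pickle=True)
print('pot',onz(c,420.8,221.6,.07),onz(s,344.4,160.7,.07))
print('win',onz(s,346.4,147.1,.110))
for p in [(.4955,-.342,.110)]: print(proj(c,p),proj(s,p))
def cr(n,u,v,r=24):
    k=cv2.resize(cv2.imread(n)[v-r:v+r,u-r:u+r],(396,396),interpolation=cv2.INTER_CUBIC)
    return cv2.convertScaleAbs(k,alpha=2,beta=5)
cv2.imwrite('pics/crop7.png',np.hstack([cr('pics/top6.png',422,220),cr('pics/scene6.png',345,155)]))
```

```text
pot [ 0.49280542 -0.34406808  0.07      ] [ 0.49538465 -0.34404273  0.07      ]
win [ 0.49649956 -0.34724464  0.11      ]
(np.float64(426.3460778082018), np.float64(216.74665817223672)) (np.float64(345.8942200498616), np.float64(148.41242712810742))
```

View pics/crop7.png

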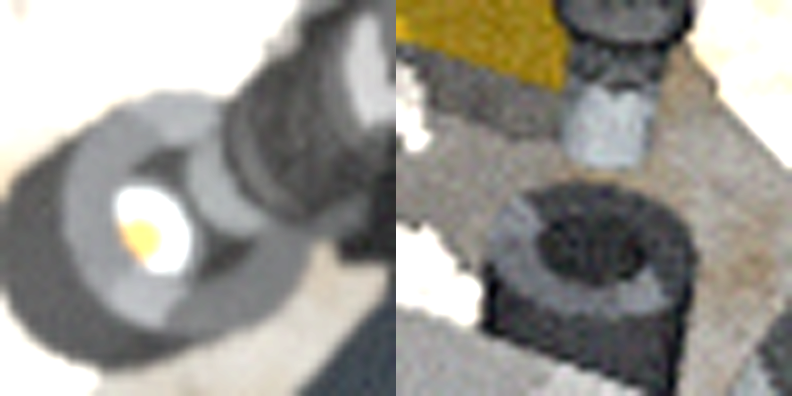

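Run:
```python
from h import *
c,s=np.load('cams.npy',allow_pickle=True)
print('pot',onz(c,420.6,221.8,.07),onz(s,344.2,160.8,.07))
print('win',onz(c,427.3,217.5,.11),onz(s,345.9,147.2,.11))
p=proj(c,(.4955,-.343,.01))
```

```text
pot [ 0.49238764 -0.34363428  0.07      ] [ 0.49565556 -0.34344061  0.07      ]
win [ 0.49401934 -0.34376949  0.11      ] [ 0.49738818 -0.34627309  0.11      ]
```

Call:
jog_arm(
  moves=[
    {"translation": [0.0006,-0.0016,0.008],"twist": [0,0,0],"claw": -1},
    {"translation": [0,0,0.008],"twist": [0,0,0],"claw": -1},
    {"translation": [0,0,0.006],"twist": [0,0,0],"claw": -1},
    {"translation": [0,0,0.005],"twist": [0,0,0],"claw": -1},
    {"translation": [0,0,0.002],"twist": [0,0,0],"claw": -1},
    {"translation": [0,0,0],"twist": [0,0,0],"claw": -1},
    {"translation": [0,0,0],"twist": [0,0,0],"claw": -1},
    {"translation": [0,0,0],"twist": [0,0,0],"claw": -1},
  ],
)

```text
t: 15.98
tool_pos: [0.494, -0.3422, 0.1662]
orientation: [0.707, 0.707, 0.0, 0.0]
ft_force: [0.1, 0.9, -2.3]
grip_width: 0.0392
finger_force: 41.7
```

Run:
```python
from h import *
c=cap('top','top8.png');s=cap('scene','scene8.png')
o=telemetry.observe();print(o['tool_pos'],o['orientation'],o['ft_force'])
def cr(n,u,v,r=24):
    k=cv2.resize(cv2.imread(n)[v-r:v+r,u-r:u+r],(396,396),interpolation=cv2.INTER_CUBIC)
    return cv2.convertScaleAbs(k,alpha=2,beta=5)
cv2.imwrite('pics/crop8.png',np.hstack([cr('pics/top8.png',422,220),cr('pics/scene8.png',345,155)]))
for z in(.078,.080,.082):print(z,proj(s,(.4956,-.3435,z)))
```

```text
[ 0.49396496 -0.34215427  0.16609276] [7.06963725e-01 7.07249763e-01 1.27956451e-05 2.52798916e-04] [-0.77812793 -0.58459465 -2.24520498]
0.078 (np.float64(344.5992097477373), np.float64(158.2951055398063))
0.08 (np.float64(344.6919531375445), np.float64(157.6667248288354))
0.082 (np.float64(344.78491423250296), np.float64(157.03686906160405))
```

View pics/crop8.png

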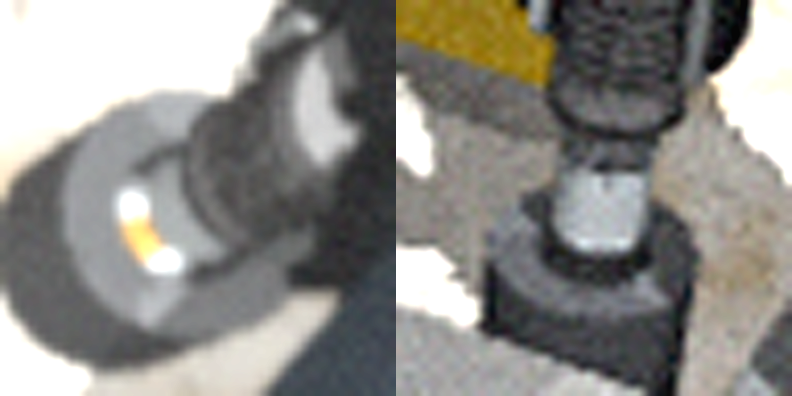

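The window is about 10 mm above the rim and centred to within about 1 mm, at scene crop (600,224). One small trim, let it settle, then hand in.

Call:
jog_arm(
  moves=[
    {"translation": [0.0007,0.0008,0],"twist": [0,0,0],"claw": -1},
    {"translation": [0,0,0],"twist": [0,0,0],"claw": -1},
    {"translation": [0,0,0],"twist": [0,0,0],"claw": -1},
    {"translation": [0,0,0],"twist": [0,0,0],"claw": -1},
    {"translation": [0,0,0],"twist": [0,0,0],"claw": -1},
    {"translation": [0,0,0],"twist": [0,0,0],"claw": -1},
  ],
)

```text
t: 16.82
tool_pos: [0.4946, -0.3413, 0.1658]
orientation: [0.707, 0.707, -0.0, -0.0]
ft_force: [-0.5, 0.3, -2.0]
grip_width: 0.0389
finger_force: 41.7
```

```bash
python3 -c "
from h import *
o=telemetry.observe();print(o['tool_pos'],o['orientation'],o['grip_width'])
print(robot.finish_job())"
```

```text
[ 0.49461762 -0.34134884  0.16577783] [ 7.06952107e-01  7.07261421e-01 -1.43231754e-05 -3.07013930e-05] 0.03891665945429784
the job is handed in; nothing more can be done
None
```

I've handed the job in at about 17 s: the lid sits flush in its rest, and the probe is held still and upright, window down, about 10 mm above the open pot and centred to about 1 mm by camera; the hand-in returned no verdict.

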